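# Stir, load and screw shut a tumbling tub

### The job

Take the stirrer, stir the wax beads in the white tub round at least two full turns with its foot down among them, and stand it back upright on its cork mat; then put every little painted house lying on the bench into the tub. Last, close the tub: set the blue lid on the neck, turn it backward (anticlockwise) until it drops into the thread start, and turn it forward until it is fully home. Leave the sandpaper roll, the black board, the sanding block and the paint jar where they are.

Things in the scene. Friction and masses are not known exactly. Their poses are not given: they have to be found in the camera images.
- tub: white round tumbling tub, open at the top, fixed to the bench in a plywood holder (round board 216 mm across, four posts 36 mm high). Origin: centre of its underside on the bench, z up. Inner radius 70 mm, inner floor 8 mm up, rim 100 mm up. 'Home', 'thread start' and other lid heights given here are the lid origin's height above this origin.
- tub_rim (a point): centre of the tub's mouth, 100 mm above its origin. The neck (74 mm outer radius) carries, 74 to 97 mm up, three equal thread ridges 120 degrees apart, 3.5 mm thick, out to 81.5 mm radius, with entry gaps 30 degrees wide. How the thread is turned on the neck differs from run to run and is NOT given by this frame.
- lid: blue screw lid, 175 mm across, 29.5 mm high without its grip bar, 0.2 to 0.33 kg, lying right way up on the bench. Origin: centre of its underside (skirt edge), z up. It slides over the neck with 2.5 mm of play all round. Right-hand thread: clockwise from above tightens. Turns easily (about 0.1 Nm) and stays where it is left.
- lid_lug (a point): underside of one of three lugs inside the skirt, 120 degrees apart; this one on the lid's own +x axis, 3 mm above the lid's origin. Set on the neck, the lid mostly rests with its lugs on the ridges, 84.5 to 92 mm up (or, by luck, straight in the gaps). Clockwise from on top of the ridges it runs into a stop and does not screw down.
- lid_top (a point): top of the grip bar, 57.5 mm above the lid's origin. Anticlockwise (120 degrees at most) the lugs come off the ridges and the lid drops 8 to 9 mm by its weight, if the fingers let it, to 82 to 84 mm: thread start; at most 25 degrees on, a stop ends the backward turn. Clockwise from there it screws down 7 to 8.5 mm in 80 to 105 degrees to a firm stop at 75.5 mm: home.
- lid_bar (a point): middle of the lid's white upright-sided grip bar, 43.5 mm above the lid's origin on its axis. The bar is 76 mm long along the lid's x axis, 22 mm wide along its y axis, and 28 mm high (29.5 to 57.5 mm above the lid's origin).
- stirrer: stirring rod, 132 mm tall, standing upright on the cork mat: round steel foot 25 mm across and 20 mm high, above it a straight square wooden shaft 18 x 18 mm (flats across its x and y axes) with a red top end. About 0.16 kg, most of it in the foot, so it stands steadily. Origin: centre of the foot's underside, z along the shaft to the top.
- stirrer_foot (a point): centre of the underside of the stirrer's foot. The beads roll aside when the foot comes down between them or on their flanks (bead tops are 34 mm above the tub's origin); a circle of about 30 mm radius about the tub's axis leaves them room to pass.
- mat: round cork mat, 90 mm across, 3 mm thick, fixed to the bench; origin: centre of its underside. The stirrer's place.
- house0: small painted wooden house, blue with red roof, lying on its back: 60 mm long along its x axis (roof towards +x), 30 mm wide (y), 22 mm thick (z), 35 g. Origin: centre of the underside. The walls (30 mm wide) reach from x = -30 to +14 mm, the pointed roof from there on. None if absent in this run.
- house1: small painted wooden house, blue with black roof, lying on its back: 60 mm long along its x axis (roof towards +x), 30 mm wide (y), 22 mm thick (z), 35 g. Origin: centre of the underside. The walls (30 mm wide) reach from x = -30 to +14 mm, the pointed roof from there on. None if absent in this run.
- house2: small painted wooden house, yellow with red roof, lying on its back: 60 mm long along its x axis (roof towards +x), 30 mm wide (y), 22 mm thick (z), 35 g. Origin: centre of the underside. The walls (30 mm wide) reach from x = -30 to +14 mm, the pointed roof from there on. None if absent in this run.
- house3: small painted wooden house, green with black roof, lying on its back: 60 mm long along its x axis (roof towards +x), 30 mm wide (y), 22 mm thick (z), 35 g. Origin: centre of the underside. The walls (30 mm wide) reach from x = -30 to +14 mm, the pointed roof from there on. None if absent in this run.
- bead0: wooden bead, a wax-coated ball 26 mm across, one of six lying in the tub from the start; its origin is its centre
- bead1: wooden bead, a wax-coated ball 26 mm across, one of six lying in the tub from the start; its origin is its centre
- bead2: wooden bead, a wax-coated ball 26 mm across, one of six lying in the tub from the start; its origin is its centre
- bead3: wooden bead, a wax-coated ball 26 mm across, one of six lying in the tub from the start; its origin is its centre
- bead4: wooden bead, a wax-coated ball 26 mm across, one of six lying in the tub from the start; its origin is its centre
- bead5: wooden bead, a wax-coated ball 26 mm across, one of six lying in the tub from the start; its origin is its centre
- sand_roll: bystander, to be left alone: grey roll of sandpaper standing on end, 84 mm across, 105 mm high; origin: centre of its underside
- panel: bystander, to be left alone: black painted board with blue windows, 120 x 85 x 18 mm; origin: centre of its underside
- sand_block: bystander, to be left alone: orange sanding block 90 x 50 x 26 mm; origin: centre of its underside
- paint_jar: bystander, to be left alone: paint jar with blue cap, 60 mm across, 75 mm high; origin: centre of its underside
Mind the look-alikes: they are no part of the job. Leave any grey look-alike of the lid alone.

How it is judged:
By the outcome, as a careful person would: the job done as asked, in the order asked, and still so for the second after the job is handed in, with the robot touching nothing.
Of house0, house1, house2, house3 only 2 to 4 are there at a start; the rules pass over those that are not, and their reading is None.
At some moment in a run one of house0, house1, house2, house3, lid may be knocked a few centimetres aside while the robot is not near it.
It also fails if it takes over 210 s, if anything falls off the work surface, if the arm or the gripper's body presses on something with over 40 N, if the wrist force passes 120 N, or if a joint passes its speed limit or range.

### The arm

A 7-joint arm with a two-finger parallel gripper is mounted at the origin on the work surface. World frame = base frame: x ahead of the robot, y to its left, z up, the work surface at z = 0. Lengths are in mm, angles in rad, forces in N, time in s.
With the tool pointing down it reaches from about 425 to 925 mm from the base axis. Payload 6.8 kg.
Tool frame: the origin (TCP) lies on the centre line of the jaws, within the pads' length; the fingertips stand 8 mm ahead of it and the grasp point (between the pads) lies 11 mm behind it; z points along the fingers, y is the line along which they close (so a half turn about z gives the same grasp; the last joint's range is limited). The gripper opens to 85 mm and grips with 20 to 120 N. Pads are 22 mm wide; open, the fingers measure 114 mm over their backs; the gripper's body (76 mm by 85 mm) begins 54 mm behind the grasp point. The pads swing forward as they close: fully open they stand 13 mm farther back than shut.
Start: joints at [1.033, 0.477, 0.022, 1.555, -0.011, 1.109, -0.083], TCP at [281.276, -613.621, 239.308] pointing down, gripper open.
Joint ranges: [-2.96, 2.96], [-0.34, 2.1], [-1.41, 1.46], [0.24, 2.44], [-1.37, 4.51], [0.17, 1.92], [-2.96, 2.96]. Speed limits (rad/s): [2.39, 2.39, 3.14, 3.14, 3.14, 3.14, 3.14].

### API

Orientations are given as a unit quaternion [w, x, y, z].
In Python, from bench import env gives the robot as it stands.
- The arm moves only by the shell command python3 -m crank 'ROWS' [FORCE]. ROWS is JSON, a list of rows, each a list of 3 entries, a list of its own where there are three numbers: the opening in per cent of the stroke, from 0 (shut) to 100 (fully open), then the shift along the tool's x, y, z as a fraction of full scale, then the turn, a rotation vector about the tool's x, y, z as a fraction of full scale. A call has 1 to 20 rows; each row is the pose to reach, as a shift and turn from the pose commanded when the call began, along the tool's axes at that moment, turning the shorter way round; what a row does not reach only later rows make up. Full scale, the value 1, is 200 mm for a shift and 180 degrees for a turn. A row lasts 1/8 s, in which the tool goes at most 62.5 mm and 10.7 degrees, less where a joint would pass 70% of its speed; a pose out of reach is approached as far as the arm can. A call with a number of a shift or a turn outside -1 to 1 is refused whole. A call with a gripper value outside its range is refused whole. The fingers move at their own pace and stop on an object; FORCE is the grip in N (left out, the last holds). Time passes only in rows, so rows that repeat a pose let the fingers close. It gives the time, the measured TCP pose, the force, the opening and the grip force at its end, in the units of the state.
- env.state(): the state, without advancing time (a new reading comes with each control period).
- env.read_camera(name): name is "scene" or "top" or "wrist"; returns (picture, depth): 384x512x3 uint8, red, green, blue; 384x512 float32, mm along the optical axis (not along the pixel's ray), 0 where there is no reading.
- env.camera_info(name): a dict with "vfov" (degrees; the focal length in pixels is half the picture's height over the tangent of half this angle, whatever the lens; pixels are square), "cx", "cy" (the principal point, pixels), "camera_from_world" (4x4, takes a point from world to camera coordinates); the wrist camera has in their place "hand_eye" (4x4, takes a point from camera to tool coordinates, whose origin is the TCP and whose axes are the flange's). Camera axes: x right, y down, z forward; pixel columns grow to the right and rows downward; lengths in mm; the calibration is good to about 2 mm. A picture is of the moment at which its call begins: read the wrist's pose just before it. camera_info takes no time and is no camera call.
- env.finish_job(): hands the job in; it is judged then, once.
The state is a dict: "time_s": time; "joints": joint angles; "dq": joint speeds; "effort": joint torques, N m; "tcp_pos": TCP position; "ee_rot": TCP orientation; "contact_force": force on the tool from outside, world axes, zero at the start; "wrist_torque": the same for the moment, N m; "grip_width": finger opening in mm; "grasp_force": force on a finger pad.
Only numpy, scipy, OpenCV 4.12 (cv2) and the standard library are available. Lean on these libraries where they do the work, as an engineer would, in place of code of your own. Each camera call takes 0.05 s, during which the arm holds its last target. There are 200 camera calls.

## Working session

There is one attempt and no reset: what is moved stays moved. The work goes in short steps, Python scripts to look and compute and a shell command to move; the robot and the scene stay as the last step left them, time stands still between calls to the robot, and variables do not carry over. Pictures are saved under pics/ and viewed, at most 14 in all, crops included, and the job is handed in when it is done.

```bash
mkdir -p pics; ls; python3 - <<'E'
from bench import env
import cv2,numpy as np
for n in("scene","top"):
    p,d=env.read_camera(n); cv2.imwrite(f"pics/{n}0.png",cv2.resize(p[:,:,::-1],None,fx=1.5,fy=1.5)); np.savez(f"{n}0.npz",p=p,d=d)
    print(n,env.camera_info(n))
print(env.camera_info("wrist"));print(env.state())
E
```

```text
pics
scene {'vfov': 44.195075135102094, 'cx': 255.24678475291594, 'cy': 192.37749253418266, 'camera_from_world': array([[-1.63180601e-01,  9.86584739e-01, -4.75862802e-03,
         2.27658894e+01],
       [ 8.49889616e-01,  1.38118450e-01, -5.08538036e-01,
        -3.85171964e+02],
       [-5.01058611e-01, -8.70278509e-02, -8.61026377e-01,
         1.69150986e+03],
       [ 0.00000000e+00,  0.00000000e+00,  0.00000000e+00,
         1.00000000e+00]])}
top {'vfov': 49.43909151900658, 'cx': 256.56098438492717, 'cy': 191.03700383280534, 'camera_from_world': array([[-1.03375563e-02, -9.99899657e-01, -9.68564526e-03,
         6.64768703e+01],
       [-9.96151858e-01,  1.11408966e-02, -8.69330595e-02,
         4.99574699e+02],
       [ 8.70322432e-02,  8.74969813e-03, -9.96167070e-01,
         1.19873610e+03],
       [ 0.00000000e+00,  0.00000000e+00,  0.00000000e+00,
         1.00000000e+00]])}
{'vfov': 61.82412835020773, 'cx': 258.1522518896951, 'cy': 191.86278919371335, 'hand_eye': array([[ 6.23269505e-04, -9.44887879e-01, -3.27393505e-01,
         8.50014877e+01],
       [ 9.99999805e-0
[... 259 characters left out ...]
: array([ 1.03288217,  0.47771639,  0.02234197,  1.55634709, -0.01149515,
        1.10928035, -0.08313271]), 'dq': array([ 0.00195785, -0.00260172, -0.0002165 , -0.0042472 ,  0.00101838,
       -0.00055847, -0.0001018 ]), 'effort': array([ 4.53573288e-03, -5.97767937e+01,  1.61411963e+00, -2.81953794e+01,
        1.28658861e-02,  5.04783180e-03, -7.19587138e-05]), 'tcp_pos': array([ 281.0506311 , -613.14235342,  238.42592487]), 'ee_rot': array([-7.77611024e-04,  9.76996943e-01,  2.13251763e-01, -2.32046792e-04]), 'contact_force': array([-0.76775917, -0.04794781, -0.70669789]), 'wrist_torque': array([ 0.00413306,  0.01575522, -0.01474171]), 'grasp_force': 0.0, 'grip_width': 85.55314902490545}
```

View pics/scene0.png

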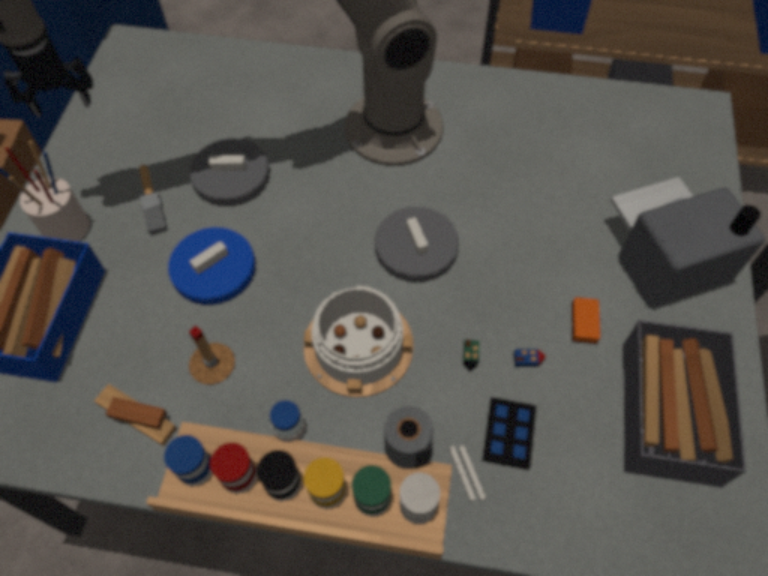

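View pics/top0.png

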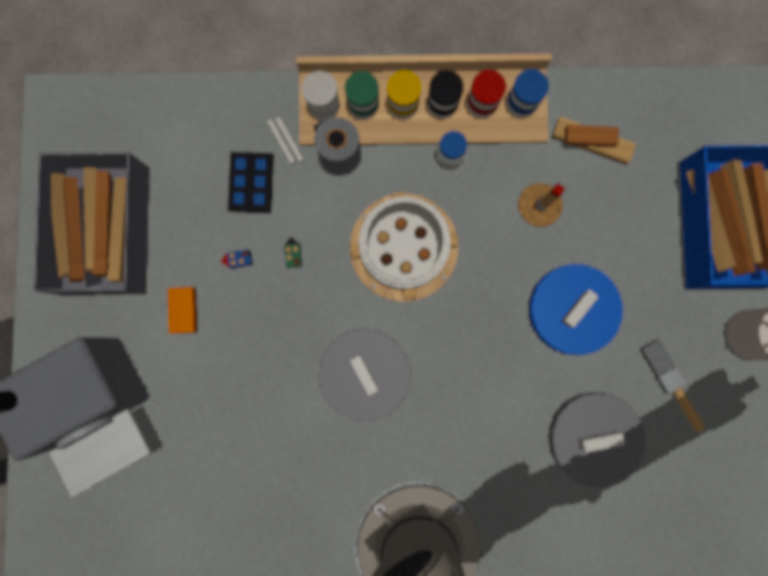

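The scene shows one blue lid (scene px 212,264; top px 576,310) and two grey look-alikes. The stirrer is on its mat (top 541,203), and the tub with beads is at top (404,247). There are two houses: blue with red roof (top 238,259) and green with black roof (top 292,252).

```bash
cat > h.py <<'E'
from bench import env
import cv2,numpy as np
from scipy.spatial.transform import Rotation as R
def pose():
    s=env.state(); q=s["ee_rot"]; T=np.eye(4)
    T[:3,:3]=R.from_quat([q[1],q[2],q[3],q[0]]).as_matrix(); T[:3,3]=s["tcp_pos"]; return T
def look(n):
    T=pose(); p,d=env.read_camera(n); i=env.camera_info(n)
    W=T@i["hand_eye"] if n=="wrist" else np.linalg.inv(i["camera_from_world"])
    return p,d,dict(W=W,f=192/np.tan(np.radians(i["vfov"]/2)),cx=i["cx"],cy=i["cy"])
def onplane(c,uv,z):
    uv=np.atleast_2d(uv).astype(float); r=np.c_[(uv[:,0]-c["cx"])/c["f"],(uv[:,1]-c["cy"])/c["f"],np.ones(len(uv))]@c["W"][:3,:3].T
    o=c["W"][:3,3]; return o+r*((z-o[2])/r[:,2])[:,None]
def cloud(c,d):
    v,u=np.mgrid[:d.shape[0],:d.shape[1]]; P=np.stack([(u-c["cx"])/c["f"]*d,(v-c["cy"])/c["f"]*d,d],-1)
    P=P@c["W"][:3,:3].T+c["W"][:3,3]; P[d<=0]=np.nan; return P
def hsv(p): return cv2.cvtColor(np.ascontiguousarray(p),cv2.COLOR_RGB2HSV)
def blobs(m,amin=15):
    n,l,s,c=cv2.connectedComponentsWithStats(m.astype(np.uint8)); return [(c[k],s[k],l==k) for k in range(1,n) if s[k][4]>=amin]
def rect(P):  # min area rect of xy points: centre, sides, yaw of long side (deg)
    (c,(w,h),a)=cv2.minAreaRect(P[:,:2].astype(np.float32)); 
    return np.round(c,1),(round(w,1),round(h,1)),round(a if w>=h else a+90,1)
def contour(m): 
    cs,_=cv2.findContours(m.astype(np.uint8),cv2.RETR_EXTERNAL,cv2.CHAIN_APPROX_NONE); return max(cs,key=cv2.contourArea)[:,0]
def togo(xyz,yaw=None):
    """shift (fraction) in tool axes from the measured pose; yaw = wanted direction of tool y in world deg"""
    T=pose(); s=T[:3,:3].T@(np.array(xyz)-T[:3,3])/200
    print("shift",np.round(s,4),"mm",np.round(s*200,1), end=" ")
    if yaw is not None:
        y=np.degrees(np.arctan2(T[1,1],T[0,1])); d=(yaw-y+90)%180-90
        print("tool y at",round(y,1),"turn z deg",round(-d,2),"frac",round(-d/180,4),end="")
    print()
E
cat > m0.py <<'E'
from h import *
p,d,c=look("top"); H=hsv(p); P=cloud(c,d)
h,s,v=[H[...,k].astype(int) for k in range(3)]
def rg(x0,y0,x1,y1):
    m=np.zeros(d.shape,bool); m[int(y0/1.5):int(y1/1.5),int(x0/1.5):int(x1/1.5)]=1; return m
blue=rg(520,255,635,365)&(h>100)&(h<128)&(s>120)
C=contour(blue); (u,r)=cv2.minEnclosingCircle(C)
print("lid disc",onplane(c,u,27),"r",r)
bar=rg(530,265,625,355)&(s<90)&(v>110); B=max(blobs(bar),key=lambda b:b[1][4])[2]
print("bar",rect(onplane(c,contour(B),57.5)), np.nanmedian(P[B],0))
print("bench z",np.nanmedian(P[rg(400,330,480,360)],0), "lid top z",np.nanmedian(P[blue][:,2]))
# tub rim
rim=rg(345,185,465,305)&(abs(P[...,2]-100)<6); e=cv2.minEnclosingCircle(np.ascontiguousarray(P[rim][:,:2].astype(np.float32)));print("tub rim",e,rim.sum())
mat=rg(510,175,575,235)&(h>5)&(h<25)&(s>90)&(abs(P[...,2])<12); print("mat",cv2.minEnclosingCircle(contour(mat)),onplane(c,cv2.minEnclosingCircle(contour(mat))[0],3))
red=rg(510,165,580,235)&((h<7)|(h>172))&(s>150); print("stir top",onplane(c,[np.argwhere(red).mean(0)[::-1]],129), np.nanmax(P[red][:,2]),red.sum())
for nm,b in(("house0",(215,240,262,278)),("house3",(275,232,310,272))):
    m=rg(*b)&((s>115)|(v<50)); B=max(blobs(m),key=lambda x:x[1][4])[2]
    print(nm,rect(onplane(c,contour(B),18)),np.nanmedian(P[B],0))
bgr=p[:,:,::-1]
a=cv2.resize(bgr[150:185,140:215],None,fx=6,fy=6);b=cv2.resize(bgr[110:245,340:425],None,fx=3,fy=3)
o=np.zeros((410,720,3),np.uint8);o[:a.shape[0],:a.shape[1]]=a;o[:b.shape[0],460:460+b.shape[1]]=b[:410,:260];cv2.imwrite("pics/crop1.png",o)
E
python3 m0.py
```

```text
lid disc [[ 452.35094345 -306.58739857   27.        ]] r 31.005830764770508
bar (array([ 452.8, -306.9]), (26.7, 80.5), 140.6) [ 453.40181138 -309.31054947   56.13595126]
bench z [ 3.87617620e+02 -4.28030957e+01 -1.21189517e-01] lid top z 28.889400535763343
tub rim ((579.8302612304688, 23.77608299255371), 81.24468994140625) 329
mat ((359.8709716796875, 136.11289978027344), 14.467981338500977) [[ 663.87028063 -250.40609056    3.        ]]
stir top [[ 662.12511606 -251.69873903  129.        ]] 137.4784567143099 41
house0 (array([557.2, 331.1]), (17.8, 11.8), 0.5) [556.43548042 330.89868638  22.72136693]Traceback (most recent call last):
  File "m0.py", line 17, in <module>
    m=rg(*b)&((s>115)|(v<50)); B=max(blobs(m),key=lambda x:x[1][4])[2]
                                 ~~~^^^^^^^^^^^^^^^^^^^^^^^^^^^^^^^
ValueError: max() iterable argument is empty
```

```bash
cat > m1.py <<'E'
from h import *
p,d,c=look("top"); P=cloud(c,d); z=P[...,2]
def rg(x0,y0,x1,y1):
    m=np.zeros(d.shape,bool); m[int(y0/1.5):int(y1/1.5),int(x0/1.5):int(x1/1.5)]=1; return m
for nm,b in(("house0",(210,235,268,282)),("house3",(270,228,315,276))):
    B=max(blobs(rg(*b)&(z>10)),key=lambda x:x[1][4])[2]; print(nm,rect(onplane(c,contour(B),20)),B.sum())
rim=rg(345,185,465,305)&(abs(z-99)<4); q=P[rim][:,:2]
A=np.c_[q,np.ones(len(q))]; k=np.linalg.lstsq(A,(q**2).sum(1),rcond=None)[0]; print("rim fit",k[:2]/2,np.sqrt(k[2]+(k[:2]**2).sum()/4))
bgr=p[:,:,::-1]
a=cv2.resize(bgr[150:185,140:215],None,fx=6,fy=6);b=cv2.resize(bgr[110:245,340:425],None,fx=3,fy=3)
o=np.zeros((410,720,3),np.uint8);o[:a.shape[0],:a.shape[1]]=a;o[:b.shape[0],460:460+b.shape[1]]=b[:410,:260];cv2.imwrite("pics/crop1.png",o)
togo([662,-252,260],90)
E
python3 m1.py
```

```text
house0 (array([557.4, 354.3]), (32.2, 59.0), 100.8) 193
house3 (array([570.7, 243.2]), (59.9, 31.2), 4.6) 189
rim fit [579.99435552  23.71392497] 72.60549964768263
shift [ 2.4841 -0.8487 -0.1059] mm [ 496.8 -169.7  -21.2] tool y at -65.4 turn z deg 24.63 frac 0.1368
```

View pics/crop1.png

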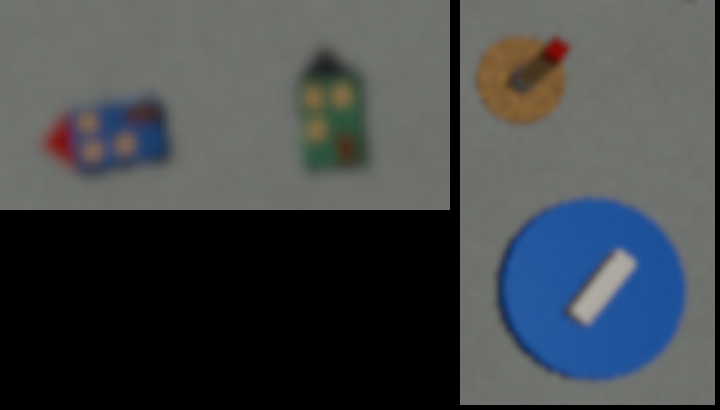

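The crop confirms house0 (110,135), house3 (335,115), the one blue lid (600,290) and the red-topped stirrer on its mat. Next I move to the stirrer.

```bash
python3 -m crank '[[100,[1,-0.4,-0.1],[0,0,0]],[100,[1,-0.4,-0.1],[0,0,0]],[100,[1,-0.4,-0.1],[0,0,0]],[100,[1,-0.4,-0.1],[0,0,0]],[100,[1,-0.4,-0.1],[0,0,0]]]' && python3 -m crank '[[100,[1,-0.4,0],[0,0,0]],[100,[1,-0.4,0],[0,0,0]],[100,[1,-0.4,0],[0,0,0]],[100,[1,-0.4,0],[0,0,0]],[100,[1,-0.4,0],[0,0,0]]]' && python3 -m crank '[[100,[0.48,-0.05,0],[0,0,0.137]],[100,[0.48,-0.05,0],[0,0,0.137]],[100,[0.48,-0.05,0],[0,0,0.137]],[100,[0.48,-0.05,0],[0,0,0.137]],[100,[0.48,-0.05,0],[0,0,0.137]]]' 
cat > m2.py <<'E'
from h import *
p,d,c=look("wrist"); P=cloud(c,d); z=P[...,2]; H=hsv(p); h,s,v=[H[...,k].astype(int) for k in range(3)]
cv2.imwrite("pics/w2.png",p[:,:,::-1])
m=((h<8)|(h>170))&(s>140)&(z>100); B=max(blobs(m),key=lambda b:b[1][4])[2]
print(np.nanpercentile(P[B],[5,50,95],0).round(1))
t=B&(z>np.nanpercentile(z[B],95)-4); print("top face",rect(onplane(c,contour(t),134)),rect(P[t]))
m=(h>5)&(h<25)&(s>90)&(abs(z)<10); 
k=cv2.minEnclosingCircle(P[m][:,:2].astype(np.float32)); print("mat",k)
togo([662,-252,260],90)
E
python3 m2.py
```

```text
time_s: 0.82
tcp_pos: [432.4, -454.9, 259.5]
ee_rot: [-0.0, 0.976, 0.216, 0.001]
contact_force: [0.0, -1.1, 0.4]
grip_width: 85.6
grasp_force: 0.0
time_s: 1.45
tcp_pos: [579.1, -300.3, 258.8]
ee_rot: [-0.0, 0.977, 0.215, -0.0]
contact_force: [-0.6, -1.1, -0.3]
grip_width: 85.1
grasp_force: 0.0
time_s: 2.08
tcp_pos: [660.0, -255.0, 259.3]
ee_rot: [0.001, 1.0, -0.001, -0.0]
contact_force: [-0.1, -1.0, 0.4]
grip_width: 85.1
grasp_force: 0.0
[[ 655.2 -262.6  123.4]
 [ 664.8 -254.   134.2]
 [ 672.8 -245.5  135.4]]
top face (array([ 663.1, -254.1]), (17.4, 18.4), 149.1) (array([ 662.8, -254.2]), (17.2, 18.0), 149.2)
mat ((660.2960205078125, -182.86277770996094), 256.6915283203125)
shift [ 0.0089 -0.0127 -0.0032] mm [ 1.8 -2.5 -0.6] tool y at -90.1 turn z deg -0.14 frac -0.0008
```

View pics/w2.png

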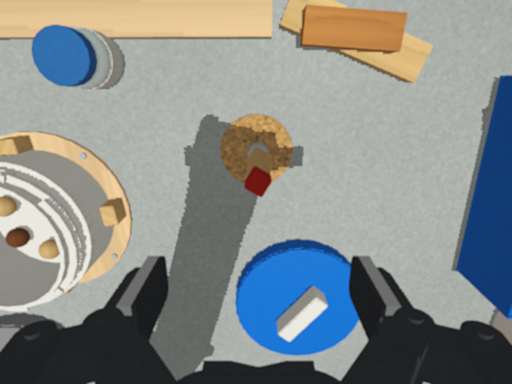

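Stirrer top is at px (258,181), at (663,-254) with its flats at 59/149 degrees. I'll turn and descend with the grasp about 112 mm up the shaft.

```bash
python3 -c "
from h import *
togo([663,-254,104],59)"
```

```text
shift [ 0.0142 -0.0033  0.7769] mm [  2.8  -0.7 155.4] tool y at -90.1 turn z deg 30.86 frac 0.1714
```

```bash
python3 -m crank '[[100,[0.014,-0.003,0.2],[0,0,0.171]],[100,[0.014,-0.003,0.3],[0,0,0.171]],[100,[0.014,-0.003,0.4],[0,0,0.171]],[100,[0.014,-0.003,0.55],[0,0,0.171]],[100,[0.014,-0.003,0.7],[0,0,0.171]],[100,[0.014,-0.003,0.777],[0,0,0.171]],[100,[0.014,-0.003,0.777],[0,0,0.171]],[0,[0.014,-0.003,0.777],[0,0,0.171]],[0,[0.014,-0.003,0.777],[0,0,0.171]],[0,[0.014,-0.003,0.777],[0,0,0.171]],[0,[0.014,-0.003,0.777],[0,0,0.171]],[0,[0.014,-0.003,0.777],[0,0,0.171]],[0,[0.014,-0.003,0.777],[0,0,0.171]],[0,[0.014,-0.003,0.777],[0,0,0.171]],[0,[0.014,-0.003,0.777],[0,0,0.171]]]' 50; python3 -c "
from h import *
togo([663,-254,200],59);togo([580,24,240])"
```

```text
time_s: 4.0
tcp_pos: [664.4, -252.0, 104.5]
ee_rot: [0.0, 0.964, -0.266, 0.0]
contact_force: [-1.6, -0.6, 5.8]
grip_width: 17.4
grasp_force: 54.0
shift [-0.0006  0.0122 -0.4776] mm [ -0.1   2.4 -95.5] tool y at -120.8 turn z deg 0.18 frac 0.001
shift [-1.069  -0.969  -0.6783] mm [-213.8 -193.8 -135.7]
```

```bash
python3 -m crank '[[0,[0,0,-0.1],[0,0,0]],[0,[0,0,-0.25],[0,0,0]],[0,[0,0,-0.45],[0,0,0]],[0,[0,0,-0.68],[0,0,0]],[0,[0,0,-0.68],[0,0,0]],[0,[-0.25,-0.23,-0.68],[0,0,0]],[0,[-0.5,-0.46,-0.68],[0,0,0]],[0,[-0.75,-0.69,-0.68],[0,0,0]],[0,[-0.95,-0.86,-0.68],[0,0,0]],[0,[-0.95,-0.86,-0.68],[0,0,0]],[0,[-0.95,-0.86,-0.68],[0,0,0]]]'; python3 - <<'E'
from h import *
p,d,c=look("wrist"); cv2.imwrite("pics/w3.png",p[:,:,::-1])
P=cloud(c,d); z=P[...,2]
rim=(abs(z-99)<3)&(np.hypot(P[...,0]-580,P[...,1]-24)<82); q=P[rim][:,:2]
r=np.hypot(*(q-[580,24]).T); q=q[(r<77)]
A=np.c_[q,np.ones(len(q))]; k=np.linalg.lstsq(A,(q**2).sum(1),rcond=None)[0]; print("rim fit",k[:2]/2,np.sqrt(k[2]+(k[:2]**2).sum()/4),len(q))
H=hsv(np.load("top0.npz")["p"]); c=dict(W=np.linalg.inv(env.camera_info("top")["camera_from_world"]),f=192/np.tan(np.radians(env.camera_info("top")["vfov"]/2)),cx=env.camera_info("top")["cx"],cy=env.camera_info("top")["cy"])
m=(H[...,1]>70); mm=np.zeros_like(m); mm[142:188,245:292]=m[142:188,245:292]
for b in blobs(mm,8): 
    w=onplane(c,b[0],25)[0]; print(w.round(0), b[1][4], (w[:2]-[580,24]).round(0))
togo([580,24,240])
E
```

```text
time_s: 5.38
tcp_pos: [588.6, -6.5, 239.5]
ee_rot: [0.0, 0.964, -0.265, -0.0]
contact_force: [0.6, 0.5, -2.2]
grip_width: 17.6
grasp_force: 53.3
rim fit [580.60179967  21.18972798] 71.89913406505777 2024
[625.  29.  25.] 44 [45.  5.]
[607.  -9.  25.] 29 [ 27. -33.]
[599.  65.  25.] 42 [19. 41.]
[564. -15.  25.] 42 [-16. -39.]
[555.  58.  25.] 30 [-25.  34.]
[538.  21.  25.] 41 [-42.  -3.]
[517.  89.  25.] 23 [-63.  65.]
[513. -36.  25.] 12 [-67. -60.]
shift [-0.1204 -0.1144 -0.0023] mm [-24.1 -22.9  -0.5]
```

View pics/w3.png

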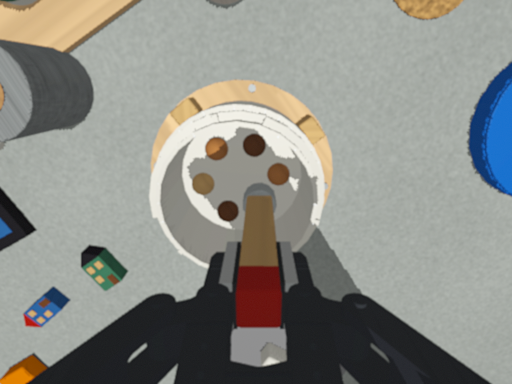

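Foot hangs above the tub's free centre (px 258,195), with a ring of beads around it. I'll go down at the centre, then out 30 mm and round.

```bash
python3 -m crank '[[0,[-0.118,-0.112,0],[0,0,0]],[0,[-0.118,-0.112,0],[0,0,0]],[0,[-0.118,-0.112,0.2],[0,0,0]],[0,[-0.118,-0.112,0.35],[0,0,0]],[0,[-0.118,-0.112,0.5],[0,0,0]],[0,[-0.118,-0.112,0.58],[0,0,0]],[0,[-0.118,-0.112,0.625],[0,0,0]],[0,[-0.118,-0.112,0.625],[0,0,0]],[0,[-0.118,-0.112,0.625],[0,0,0]]]' && python3 -m crank '[[0,[0.05,0,0],[0,0,0]],[0,[0.1,0,0],[0,0,0]],[0,[0.15,0,0],[0,0,0]],[0,[0.15,0,0],[0,0,0]]]'
python3 -m crank '[[0,[-0.011,0.057,0],[0,0,0]],[0,[-0.044,0.106,0],[0,0,0]],[0,[-0.093,0.139,0],[0,0,0]],[0,[-0.15,0.15,0],[0,0,0]],[0,[-0.207,0.139,0],[0,0,0]],[0,[-0.256,0.106,0],[0,0,0]],[0,[-0.289,0.057,0],[0,0,0]],[0,[-0.3,0,0],[0,0,0]],[0,[-0.289,-0.057,0],[0,0,0]],[0,[-0.256,-0.106,0],[0,0,0]],[0,[-0.207,-0.139,0],[0,0,0]],[0,[-0.15,-0.15,0],[0,0,0]],[0,[-0.093,-0.139,0],[0,0,0]],[0,[-0.044,-0.106,0],[0,0,0]],[0,[-0.011,-0.057,0],[0,0,0]],[0,[0,0,0],[0,0,0]]]'
```

```text
time_s: 6.55
tcp_pos: [581.1, 24.5, 115.9]
ee_rot: [-0.0, 0.964, -0.266, 0.001]
contact_force: [-0.2, 0.4, -1.7]
grip_width: 17.2
grasp_force: 53.2
time_s: 7.05
tcp_pos: [606.9, 8.3, 114.9]
ee_rot: [0.0, 0.964, -0.266, 0.0]
contact_force: [0.3, 1.0, -0.7]
grip_width: 17.6
grasp_force: 53.3
time_s: 9.05
tcp_pos: [605.8, 7.8, 114.9]
ee_rot: [0.0, 0.964, -0.266, -0.0]
contact_force: [-0.2, -0.0, -1.1]
grip_width: 17.4
grasp_force: 53.4
```

Two more full turns, then back to the centre and up.

```bash
python3 -m crank '[[0,[-0.011,0.057,0],[0,0,0]],[0,[-0.044,0.106,0],[0,0,0]],[0,[-0.093,0.139,0],[0,0,0]],[0,[-0.15,0.15,0],[0,0,0]],[0,[-0.207,0.139,0],[0,0,0]],[0,[-0.256,0.106,0],[0,0,0]],[0,[-0.289,0.057,0],[0,0,0]],[0,[-0.3,0,0],[0,0,0]],[0,[-0.289,-0.057,0],[0,0,0]],[0,[-0.256,-0.106,0],[0,0,0]],[0,[-0.207,-0.139,0],[0,0,0]],[0,[-0.15,-0.15,0],[0,0,0]],[0,[-0.093,-0.139,0],[0,0,0]],[0,[-0.044,-0.106,0],[0,0,0]],[0,[-0.011,-0.057,0],[0,0,0]],[0,[0,0,0],[0,0,0]]]' && python3 -m crank '[[0,[-0.011,0.057,0],[0,0,0]],[0,[-0.044,0.106,0],[0,0,0]],[0,[-0.093,0.139,0],[0,0,0]],[0,[-0.15,0.15,0],[0,0,0]],[0,[-0.207,0.139,0],[0,0,0]],[0,[-0.256,0.106,0],[0,0,0]],[0,[-0.289,0.057,0],[0,0,0]],[0,[-0.3,0,0],[0,0,0]],[0,[-0.289,-0.057,0],[0,0,0]],[0,[-0.256,-0.106,0],[0,0,0]],[0,[-0.207,-0.139,0],[0,0,0]],[0,[-0.15,-0.15,0],[0,0,0]],[0,[-0.093,-0.139,0],[0,0,0]],[0,[-0.044,-0.106,0],[0,0,0]],[0,[-0.011,-0.057,0],[0,0,0]],[0,[0,0,0],[0,0,0]]]' && python3 -m crank '[[0,[-0.08,0,0],[0,0,0]],[0,[-0.15,0,0],[0,0,0]],[0,[-0.15,0,-0.1],[0,0,0]],[0,[-0.15,0,-0.25],[0,0,0]],[0,[-0.15,0,-0.45],[0,0,0]],[0,[-0.15,0,-0.625],[0,0,0]],[0,[-0.15,0,-0.625],[0,0,0]]]'; python3 - <<'E'
from h import *
p,d,c=look("top"); cv2.imwrite("pics/t4.png",p[:,:,::-1])
togo([664,-252,240])
E
```

```text
time_s: 11.05
tcp_pos: [605.8, 7.8, 114.9]
ee_rot: [0.0, 0.964, -0.266, -0.0]
contact_force: [-0.0, -1.1, -1.3]
grip_width: 17.1
grasp_force: 53.4
time_s: 13.05
tcp_pos: [605.8, 7.9, 114.9]
ee_rot: [0.0, 0.964, -0.266, 0.0]
contact_force: [0.2, -0.4, -1.0]
grip_width: 17.4
grasp_force: 53.4
time_s: 13.92
tcp_pos: [581.2, 26.3, 243.0]
ee_rot: [-0.001, 0.964, -0.265, 0.003]
contact_force: [0.4, -0.8, -2.9]
grip_width: 17.7
grasp_force: 53.5
shift [1.0706 0.9805 0.0044] mm [214.1 196.1   0.9]
```

```bash
python3 -m crank '[[0,[0.25,0.23,0],[0,0,0]],[0,[0.5,0.46,0],[0,0,0]],[0,[0.75,0.69,0],[0,0,0]],[0,[0.99,0.92,0],[0,0,0]],[0,[0.99,0.92,0],[0,0,0]],[0,[0.99,0.92,0],[0,0,0]],[0,[0.99,0.92,0],[0,0,0]]]'; python3 -c "
from h import *
togo([664,-252,105],59)"
```

```text
time_s: 14.85
tcp_pos: [655.9, -231.7, 238.9]
ee_rot: [-0.001, 0.964, -0.264, -0.001]
contact_force: [-0.0, 0.3, -2.4]
grip_width: 17.0
grasp_force: 53.3
shift [0.0881 0.0673 0.6691] mm [ 17.6  13.5 133.8] tool y at -120.6 turn z deg 0.35 frac 0.002
```

```bash
python3 -m crank '[[0,[0.088,0.067,0.1],[0,0,0]],[0,[0.088,0.067,0.3],[0,0,0]],[0,[0.088,0.067,0.45],[0,0,0]],[0,[0.088,0.067,0.58],[0,0,0]],[0,[0.088,0.067,0.63],[0,0,0]],[0,[0.088,0.067,0.65],[0,0,0]],[0,[0.088,0.067,0.66],[0,0,0]],[0,[0.088,0.067,0.668],[0,0,0]],[0,[0.088,0.067,0.671],[0,0,0]],[0,[0.088,0.067,0.671],[0,0,0]]]'
```

```text
time_s: 16.1
tcp_pos: [664.4, -255.5, 106.0]
ee_rot: [0.0, 0.964, -0.266, 0.0]
contact_force: [0.1, 0.1, -1.2]
grip_width: 17.4
grasp_force: 53.3
```

```bash
python3 -m crank '[[0,[0,0,0.005],[0,0,0]],[0,[0,0,0.008],[0,0,0]],[0,[0,0,0.008],[0,0,0]]]';  python3 -m crank '[[20,[0,0,0],[0,0,0]],[40,[0,0,0],[0,0,0]],[100,[0,0,0],[0,0,0]],[100,[0,0,0],[0,0,0]],[100,[0,0,0],[0,0,0]],[100,[0,0,-0.1],[0,0,0]],[100,[0,0,-0.3],[0,0,0]],[100,[0,0,-0.6],[0,0,0]],[100,[0,0,-0.7],[0,0,0]],[100,[0,0,-0.7],[0,0,0]]]'; python3 - <<'E'
from h import *
p,d,c=look("wrist"); P=cloud(c,d); z=P[...,2]; H=hsv(p); h,s,v=[H[...,k].astype(int) for k in range(3)]
m=((h<8)|(h>170))&(s>140)&(z>100)&(np.hypot(P[...,0]-664,P[...,1]+254)<40)
for b in blobs(m): print(np.nanpercentile(P[b[2]],[5,50,95],0).round(1))
q,d2,c2=look("top")
cv2.imwrite("pics/w5.png",np.hstack([cv2.resize(p[:,:,::-1],(400,300)),cv2.resize(q[80:350,130:490,::-1],(400,300))]))
exec(open("m1.py").read().split("rim=")[0].replace("from h import *",""))
togo([571,243,170],90)
E
```

```text
time_s: 16.48
tcp_pos: [664.5, -255.6, 104.6]
ee_rot: [0.0, 0.964, -0.266, 0.0]
contact_force: [-1.2, -0.4, 2.5]
grip_width: 17.3
grasp_force: 54.0
time_s: 17.73
tcp_pos: [665.3, -255.8, 247.1]
ee_rot: [0.0, 0.964, -0.266, 0.002]
contact_force: [-0.0, 0.6, -0.2]
grip_width: 85.4
grasp_force: 0.0
[[ 656.7 -264.8  124.1]
 [ 666.4 -256.4  134.2]
 [ 674.2 -247.9  135.5]]
house0 (array([558.1, 354.4]), (31.4, 59.2), 98.9) 193
house3 (array([570.8, 243.2]), (59.6, 31.2), 4.6) 191
shift [-1.6702 -1.9024  0.3646] mm [-334.  -380.5   72.9] tool y at -120.8 turn z deg -30.81 frac -0.1712
```

View pics/w5.png

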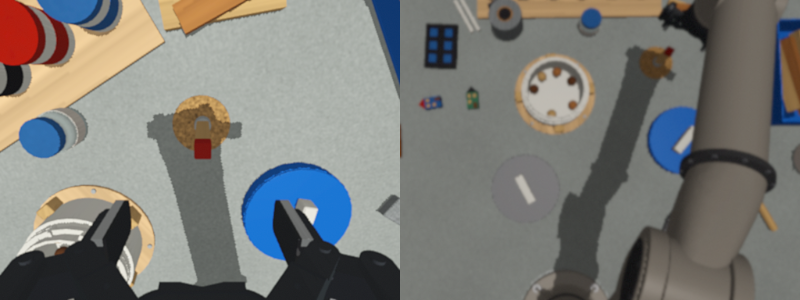

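The left view shows the stirrer upright on its mat (202,148). The right view shows the beads rearranged in the tub. Next, house3.

```bash
python3 -m crank '[[70,[-0.2,-0.24,0],[0,0,0]],[70,[-0.42,-0.48,0],[0,0,0]],[70,[-0.63,-0.72,0],[0,0,0]],[70,[-0.84,-0.95,0],[0,0,0]],[70,[-0.84,-0.95,0],[0,0,0]],[70,[-0.84,-0.95,0],[0,0,0]]]' && python3 -m crank '[[70,[-0.2,-0.24,0],[0,0,-0.05]],[70,[-0.42,-0.48,0],[0,0,-0.1]],[70,[-0.63,-0.72,0],[0,0,-0.171]],[70,[-0.83,-0.95,0.3],[0,0,-0.171]],[70,[-0.83,-0.95,0.36],[0,0,-0.171]],[70,[-0.83,-0.95,0.36],[0,0,-0.171]],[70,[-0.83,-0.95,0.36],[0,0,-0.171]]]'
cat > m6.py <<'E'
from h import *
import sys
x,y=map(float,sys.argv[1:3])
p,d,c=look("wrist"); P=cloud(c,d); z=P[...,2]
cv2.imwrite("pics/w6_%s.png"%sys.argv[3],p[:,:,::-1])
m=(z>12)&(z<30)&(np.hypot(P[...,0]-x,P[...,1]-y)<50)
B=max(blobs(m),key=lambda b:b[1][4])[2]; r=rect(P[B&(z>18)]); print(r,rect(onplane(c,contour(B),20)),np.nanmedian(z[B]))
h=hsv(p); q=P[B]; print("yaw-end colours:")
a=np.radians(r[2]); t=(q[:,:2]-r[0])@[np.cos(a),np.sin(a)]
for lo,hi in((-30,-18),(18,30)): k=(t>lo)&(t<hi); print(lo,np.median(p[B][k],0), np.ptp((q[k][:,:2]-r[0])@[-np.sin(a),np.cos(a)]).round(1))
E
python3 m6.py 571 243 a; python3 -c "
from h import *
togo([563,242.5,12],94.6)"
```

```text
time_s: 18.62
tcp_pos: [616.6, -6.2, 242.7]
ee_rot: [0.001, 0.964, -0.265, -0.001]
contact_force: [0.7, -0.6, -0.4]
grip_width: 59.8
grasp_force: 0.0
time_s: 19.5
tcp_pos: [573.8, 239.4, 172.7]
ee_rot: [0.001, 1.0, -0.002, 0.001]
contact_force: [0.9, 0.1, 0.2]
grip_width: 59.8
grasp_force: 0.0
(array([571.5, 241.5]), (59.0, 30.1), 3.9) (array([572.1, 241.6]), (60.9, 30.0), 4.2) 21.37562933023449
yaw-end colours:
-30 [46. 78. 60.] 29.7
18 [26. 25. 27.] 23.4
shift [-0.0572 -0.0149  0.8066] mm [-11.4  -3.  161.3] tool y at -90.3 turn z deg -4.86 frac -0.027
```

```bash
python3 -m crank '[[70,[-0.053,-0.007,0.25],[0,0,-0.026]],[70,[-0.053,-0.007,0.5],[0,0,-0.026]],[70,[-0.053,-0.007,0.68],[0,0,-0.026]],[70,[-0.053,-0.007,0.77],[0,0,-0.026]],[70,[-0.053,-0.007,0.807],[0,0,-0.026]],[70,[-0.053,-0.007,0.807],[0,0,-0.026]],[0,[-0.053,-0.007,0.807],[0,0,-0.026]],[0,[-0.053,-0.007,0.807],[0,0,-0.026]],[0,[-0.053,-0.007,0.807],[0,0,-0.026]],[0,[-0.053,-0.007,0.807],[0,0,-0.026]],[0,[-0.053,-0.007,0.807],[0,0,-0.026]],[0,[-0.053,-0.007,0.807],[0,0,-0.026]],[0,[-0.053,-0.007,0.6],[0,0,-0.026]],[0,[-0.053,-0.007,0.35],[0,0,-0.026]],[0,[-0.053,-0.007,0.1],[0,0,-0.026]],[0,[-0.053,-0.007,0],[0,0,-0.026]],[0,[-0.053,-0.007,0],[0,0,-0.026]]]' 40; python3 -c "
from h import *
togo([572,41,172]);togo([572,41,60],90)"
```

```text
time_s: 21.68
tcp_pos: [562.5, 244.0, 174.2]
ee_rot: [-0.001, 0.999, 0.041, 0.002]
contact_force: [-0.7, -0.3, -0.5]
grip_width: 29.0
grasp_force: 40.4
shift [-0.035   1.0154  0.0092] mm [ -7.  203.1   1.8] 
shift [-0.0372  1.0163  0.5692] mm [ -7.4 203.3 113.8] tool y at -85.4 turn z deg 4.64 frac 0.0258
```

```bash
python3 -m crank '[[0,[0,0.25,0],[0,0,0.026]],[0,[-0.01,0.5,0],[0,0,0.026]],[0,[-0.02,0.75,0],[0,0,0.026]],[0,[-0.03,1,0],[0,0,0.026]],[0,[-0.03,1,0],[0,0,0.026]],[0,[-0.03,1,0],[0,0,0.026]],[0,[-0.03,1,0.2],[0,0,0.026]],[0,[-0.03,1,0.4],[0,0,0.026]],[0,[-0.03,1,0.53],[0,0,0.026]],[0,[-0.03,1,0.57],[0,0,0.026]],[0,[-0.03,1,0.57],[0,0,0.026]]]'; python3 -c "
from h import *
togo([573,41,55],90)"
```

```text
time_s: 23.05
tcp_pos: [572.4, 43.6, 57.9]
ee_rot: [0.001, 1.0, 0.0, 0.0]
contact_force: [1.3, -5.7, 0.2]
grip_width: 29.0
grasp_force: 45.9
shift [0.0028 0.0128 0.0146] mm [0.6 2.6 2.9] tool y at -90.0 turn z deg 0.02 frac 0.0001
```

```bash
python3 -m crank '[[0,[0,0.05,0],[0,0,0]],[0,[0,0.06,0],[0,0,0]],[48,[0,0.06,0],[0,0,0]],[48,[0,0.06,0],[0,0,0]],[48,[0,0.06,0],[0,0,0]],[48,[0,0.06,0],[0,0,0]]]' ; python3 -m crank '[[48,[0,0,-0.2],[0,0,0]],[48,[0,0,-0.4],[0,0,0]],[48,[0,0,-0.6],[0,0,0]],[70,[0,-0.3,-0.6],[0,0,0]],[70,[0,-0.6,-0.6],[0,0,0]],[70,[0,-0.9,-0.6],[0,0,0]],[70,[0,-1,-0.6],[0,0,0]],[70,[0,-1,-0.6],[0,0,0]]]';python3 -c "
from h import *
togo([558,354,172],10)"
```

```text
time_s: 23.8
tcp_pos: [571.8, 31.8, 58.1]
ee_rot: [-0.0, 1.0, -0.0, 0.0]
contact_force: [0.1, -0.2, 0.0]
grip_width: 41.1
grasp_force: 0.0
time_s: 24.8
tcp_pos: [571.4, 233.1, 177.9]
ee_rot: [-0.0, 1.0, 0.001, -0.0]
contact_force: [-0.7, -1.0, -0.5]
grip_width: 59.7
grasp_force: 0.0
shift [-0.0655 -0.6049  0.0296] mm [ -13.1 -121.     5.9] tool y at -89.9 turn z deg 80.13 frac 0.4452
```

```bash
python3 -m crank '[[70,[-0.02,-0.15,0.02],[0,0,0.06]],[70,[-0.04,-0.4,0.02],[0,0,0.12]],[70,[-0.06,-0.55,0.02],[0,0,0.18]],[70,[-0.065,-0.6,0.02],[0,0,0.24]],[70,[-0.065,-0.6,0.02],[0,0,0.3]],[70,[-0.065,-0.6,0.02],[0,0,0.36]],[70,[-0.065,-0.6,0.02],[0,0,0.42]],[70,[-0.065,-0.6,0.02],[0,0,0.445]],[70,[-0.065,-0.6,0.02],[0,0,0.445]],[70,[-0.065,-0.6,0.02],[0,0,0.445]]]';python3 m6.py 558 354 b; python3 -c "
from h import *
togo([558,354,12],10);print(env.state()['joints'].round(2))"
```

```text
time_s: 26.05
tcp_pos: [558.9, 350.3, 173.5]
ee_rot: [0.001, 0.766, -0.643, -0.0]
contact_force: [-0.6, 0.7, 0.4]
grip_width: 60.1
grasp_force: 0.0
(array([557.4, 353.8]), (29.8, 59.3), 100.8) (array([557.5, 353.4]), (29.8, 60.9), 101.0) 21.36685860956524
yaw-end colours:
-30 [ 40.  69. 112.] 29.5
18 [124.  26.  22.] 22.9
shift [-1.540e-02 -8.000e-04  8.098e-01] mm [ -3.1  -0.2 162. ] tool y at -170.0 turn z deg -0.04 frac -0.0002
[-1.35  0.82  1.14  1.7  -0.8   1.17 -2.95]
```

House0's red roof points to +y, centre (557.5,353.6). Joint 7 is near its limit with this yaw, so I'll turn the gripper back half a turn to the equivalent grasp.

```bash
python3 -m crank '[[70,[0,0,0],[0,0,-0.06]],[70,[0,0,0],[0,0,-0.12]],[70,[0,0,0],[0,0,-0.18]],[70,[0,0,0],[0,0,-0.24]],[70,[0,0,0],[0,0,-0.3]],[70,[0,0,0],[0,0,-0.36]],[70,[0,0,0],[0,0,-0.42]],[70,[0,0,0],[0,0,-0.48]],[70,[0,0,0],[0,0,-0.5]],[70,[0,0,0],[0,0,-0.5]]]';python3 -m crank '[[70,[0,0,0],[0,0,-0.06]],[70,[0,0,0],[0,0,-0.12]],[70,[0,0,0],[0,0,-0.18]],[70,[0,0,0],[0,0,-0.24]],[70,[0,0,0],[0,0,-0.3]],[70,[0,0,0],[0,0,-0.36]],[70,[0,0,0],[0,0,-0.42]],[70,[0,0,0],[0,0,-0.48]],[70,[0,0,0],[0,0,-0.5]],[70,[0,0,0],[0,0,-0.5]]]'; python3 -c "
from h import *
togo([559,345.7,12],11);print(env.state()['joints'].round(2))"
```

```text
time_s: 27.35
tcp_pos: [559.2, 351.6, 176.2]
ee_rot: [-0.003, 0.996, 0.086, 0.0]
contact_force: [0.2, -0.1, 0.3]
grip_width: 59.3
grasp_force: 0.0
time_s: 28.6
tcp_pos: [559.2, 351.6, 175.5]
ee_rot: [-0.0, 0.644, 0.765, 0.001]
contact_force: [0.3, -0.2, -0.2]
grip_width: 59.8
grasp_force: 0.0
shift [-0.0309 -0.0073  0.8176] mm [ -6.2  -1.5 163.5] tool y at 9.8 turn z deg -1.21 frac -0.0067
[-0.91  0.53  0.37  1.67 -0.22  0.97 -0.3 ]
```

```bash
python3 -m crank '[[70,[-0.031,-0.007,0.25],[0,0,-0.006]],[70,[-0.031,-0.007,0.5],[0,0,-0.006]],[70,[-0.031,-0.007,0.68],[0,0,-0.006]],[70,[-0.031,-0.007,0.77],[0,0,-0.006]],[70,[-0.031,-0.007,0.815],[0,0,-0.006]],[70,[-0.031,-0.007,0.815],[0,0,-0.006]],[0,[-0.031,-0.007,0.815],[0,0,-0.006]],[0,[-0.031,-0.007,0.815],[0,0,-0.006]],[0,[-0.031,-0.007,0.815],[0,0,-0.006]],[0,[-0.031,-0.007,0.815],[0,0,-0.006]],[0,[-0.031,-0.007,0.815],[0,0,-0.006]],[0,[-0.031,-0.007,0.815],[0,0,-0.006]],[0,[-0.031,-0.007,0.6],[0,0,-0.006]],[0,[-0.031,-0.007,0.35],[0,0,-0.006]],[0,[-0.031,-0.007,0.1],[0,0,-0.006]],[0,[-0.031,-0.007,0],[0,0,-0.006]],[0,[-0.031,-0.007,0],[0,0,-0.006]]]' 40; python3 - <<'E'
from h import *
p,d,c=look("top"); cv2.imwrite("pics/t7.png",cv2.resize(p[100:235,130:430,::-1],None,fx=2.5,fy=2.5))
P=cloud(c,d); z=P[...,2]; m=(np.hypot(P[...,0]-580.5,P[...,1]-23)<60)&(z>40)&(z<75)
B=max(blobs(m),key=lambda b:b[1][4])[2]; print(rect(P[B]),np.nanpercentile(z[B],[5,50,95]))
togo([580,15,172],0)
E
```

```text
time_s: 30.72
tcp_pos: [559.1, 345.7, 175.3]
ee_rot: [0.0, 0.636, 0.771, 0.001]
contact_force: [0.3, -0.4, -0.2]
grip_width: 28.7
grasp_force: 40.5Traceback (most recent call last):
  File "<stdin>", line 4, in <module>
ValueError: max() iterable argument is empty
```

View pics/t7.png

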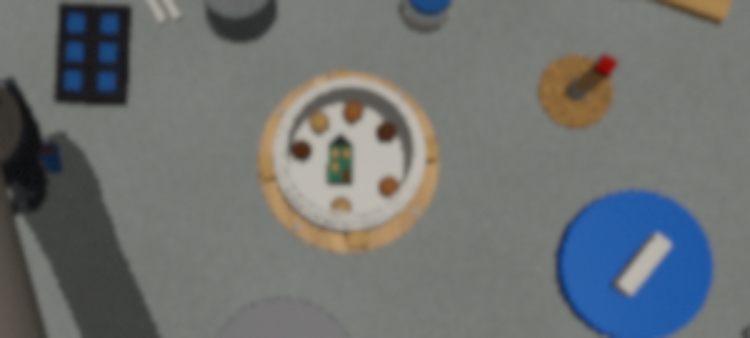

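House3 lies on the tub floor at px (340,160), and the lid and stirrer look undisturbed. Now house0 goes in.

```bash
python3 -c "
from h import *
togo([581,10,172],11)"
```

```text
shift [-1.6673 -0.2064  0.0076] mm [-333.5  -41.3    1.5] tool y at 11.0 turn z deg -0.04 frac -0.0002
```

```bash
python3 -m crank '[[0,[-0.25,-0.03,0],[0,0,0]],[0,[-0.5,-0.06,0],[0,0,0]],[0,[-0.75,-0.09,0],[0,0,0]],[0,[-1,-0.12,0],[0,0,0]],[0,[-1,-0.12,0],[0,0,0]]]' && python3 -m crank '[[0,[-0.25,-0.03,0],[0,0,0]],[0,[-0.5,-0.06,0],[0,0,0]],[0,[-0.667,-0.085,0],[0,0,0]],[0,[-0.667,-0.085,0],[0,0,0]],[0,[-0.667,-0.085,0.2],[0,0,0]],[0,[-0.667,-0.085,0.4],[0,0,0]],[0,[-0.667,-0.085,0.5],[0,0,0]],[0,[-0.667,-0.085,0.5],[0,0,0]],[0,[-0.667,-0.085,0.5],[0,0,0]]]' && python3 -m crank '[[48,[0,0,0],[0,0,0]],[48,[0,0,0],[0,0,0]],[48,[0,0,0],[0,0,0]],[48,[0,0,0],[0,0,0]],[48,[0,0,-0.2],[0,0,0]],[48,[0,0,-0.45],[0,0,0]],[48,[0,0,-0.7],[0,0,0]],[100,[0.3,0,-0.7],[0,0,0]],[100,[0.6,0,-0.7],[0,0,0]],[100,[0.9,0,-0.7],[0,0,0]],[100,[0.9,0,-0.7],[0,0,0]]]'; python3 - <<'E'
from h import *
p,d,c=look("top"); P=cloud(c,d); z=P[...,2]; H=hsv(p)
cv2.imwrite("pics/t8.png",cv2.resize(p[100:260,180:430,::-1],None,fx=3,fy=3))
m=(np.hypot(P[...,0]-580.5,P[...,1]-23)<58); print("max z in tub",np.nanpercentile(z[m],[50,95,99.5]))
h,s,v=[H[...,k].astype(int) for k in range(3)]
near=np.hypot(P[...,0]-452,P[...,1]+307)<140
blue=near&(h>100)&(h<128)&(s>120)
u,r=cv2.minEnclosingCircle(contour(blue)); w=onplane(c,u,27)[0]; print("lid",w)
bar=(np.hypot(P[...,0]-w[0],P[...,1]-w[1])<60)&(s<90)&(v>110)&(z>40); B=max(blobs(bar),key=lambda b:b[1][4])[2]
print("bar",rect(onplane(c,contour(B),57.5)))
E
```

```text
time_s: 31.4
tcp_pos: [572.1, 138.1, 172.1]
ee_rot: [-0.0, 0.64, 0.769, -0.003]
contact_force: [-0.4, -0.3, 0.2]
grip_width: 29.1
grasp_force: 40.5
time_s: 32.52
tcp_pos: [581.9, 11.2, 74.2]
ee_rot: [-0.0, 0.636, 0.772, 0.0]
contact_force: [-0.5, 0.8, -0.1]
grip_width: 28.9
grasp_force: 40.5
time_s: 33.9
tcp_pos: [545.7, 193.5, 213.8]
ee_rot: [-0.001, 0.633, 0.774, 0.001]
contact_force: [0.0, 0.0, 0.0]
grip_width: 85.4
grasp_force: 0.0
max z in tub [10.63684824 55.5595625  66.55708674]
lid [ 452.35094345 -306.58739857   27.        ]
bar (array([ 451.2, -306.6]), (23.7, 77.7), 140.7)
```

View pics/t8.png

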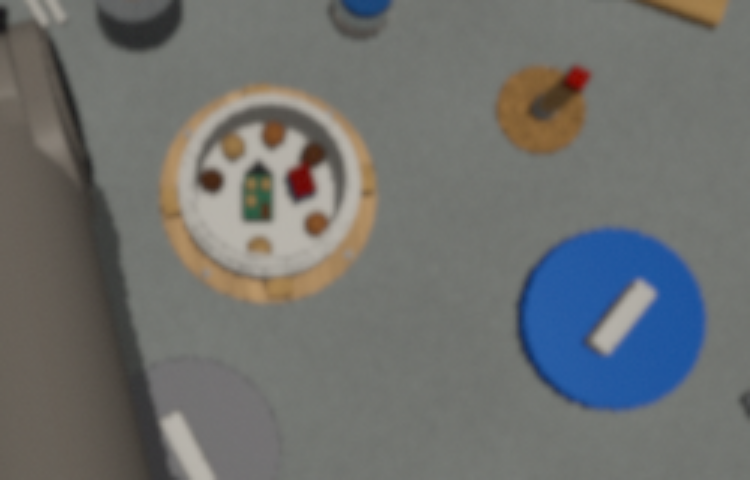

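House0 ended up standing on its base in the tub with its red roof at px (301,183). Its top is about 67 mm up, which clears the lid. The lid is still at (452,-307). On the way there I'll look at the tub's neck from above.

```bash
python3 -c "
from h import *
togo([580.5,23,300],11)"
```

```text
shift [-0.8504  0.0034 -0.4309] mm [-170.1    0.7  -86.2] tool y at 11.3 turn z deg 0.25 frac 0.0014
```

```bash
python3 -m crank '[[100,[-0.2,0,-0.2],[0,0,0]],[100,[-0.45,0,-0.43],[0,0,0]],[100,[-0.65,0,-0.43],[0,0,0]],[100,[-0.85,0,-0.43],[0,0,0]],[100,[-0.85,0,-0.43],[0,0,0]],[100,[-0.85,0,-0.43],[0,0,0]],[100,[-0.85,0,-0.43],[0,0,0]],[100,[-0.85,0,-0.43],[0,0,0]]]'; cat > rim.py <<'E'
from h import *
p,d,c=look("wrist"); cv2.imwrite("pics/rim.png",p[:,:,::-1])
P=cloud(c,d); z=P[...,2]
def fit(q):
    A=np.c_[q,np.ones(len(q))]; k=np.linalg.lstsq(A,(q**2).sum(1),rcond=None)[0]; return (k[:2]/2).round(2),round(float(np.sqrt(k[2]+(k[:2]**2).sum()/4)),2)
r=np.hypot(P[...,0]-580.5,P[...,1]-23)
print("z rim",np.nanpercentile(z[(r<74)&(r>70)],[50,80,95]))
rim=(abs(z-100)<3)&(r<80)&(r>64); q=P[rim]; ang=np.degrees(np.arctan2(q[:,1]-23,q[:,0]-580.5)); 
print("coverage",np.histogram(ang,12,(-180,180))[0]); print("all",fit(q[:,:2]))
# inner & outer edge points per 10 deg
I=[];O=[]
for a in range(-180,180,10):
    k=(ang>=a)&(ang<a+10)
    if k.sum()<5: continue
    rr=np.hypot(q[k,0]-580.5,q[k,1]-23); I.append(q[k][rr.argmin(),:2]);O.append(q[k][rr.argmax(),:2])
print("in",fit(np.array(I)),"out",fit(np.array(O)),len(I))
print(env.state()['joints'].round(2)); togo([452,-307,300],50.7)
E
python3 rim.py
```

```text
time_s: 34.95
tcp_pos: [579.6, 21.0, 299.9]
ee_rot: [-0.0, 0.636, 0.772, -0.0]
contact_force: [0.5, 0.7, -0.7]
grip_width: 85.0
grasp_force: 0.0
z rim [ 83.07485525  99.61622223 360.76753073]
coverage [141 139 137 132 132 135 143 150 158 159 159 147]
all (array([580.43,  22.62]), 72.04)
in (array([580.43,  22.72]), 69.89) out (array([580.45,  22.41]), 74.32) 36
[-0.54  0.28  0.5   1.74 -0.15  1.15  0.19]
shift [-1.4868 -0.9402  0.    ] mm [-297.4 -188.     0. ] tool y at 11.0 turn z deg -39.67 frac -0.2204
```

View pics/rim.png

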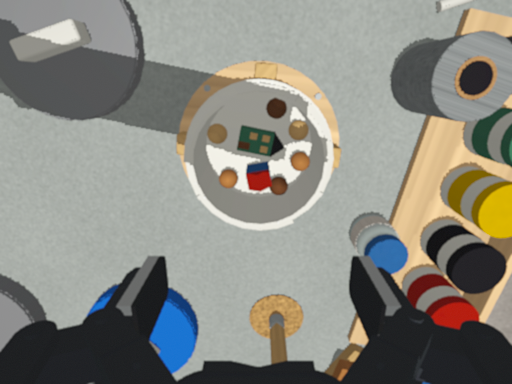

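The tub's neck is fully visible (centre px 259,153), giving a centre of (580.4,22.6). The green and blue houses are both inside. On to the lid.

```bash
python3 -m crank '[[100,[-0.25,-0.16,0],[0,0,0]],[100,[-0.5,-0.32,0],[0,0,0]],[100,[-0.74,-0.47,0],[0,0,0]],[100,[-0.74,-0.47,0],[0,0,0]]]' && python3 -m crank '[[100,[-0.2,-0.13,0],[0,0,-0.06]],[100,[-0.4,-0.25,0],[0,0,-0.11]],[100,[-0.65,-0.4,0],[0,0,-0.16]],[100,[-0.74,-0.47,0.4],[0,0,-0.22]],[100,[-0.74,-0.47,0.6],[0,0,-0.22]],[100,[-0.74,-0.47,0.6],[0,0,-0.22]],[100,[-0.74,-0.47,0.6],[0,0,-0.22]]]'; cat > lid.py <<'E'
from h import *
p,d,c=look("wrist"); cv2.imwrite("pics/lid.png",p[:,:,::-1])
P=cloud(c,d); z=P[...,2]; near=np.hypot(P[...,0]-452,P[...,1]+307)<130
bar=near&(z>53)&(z<62); r=rect(P[bar]); print("bar",r,rect(onplane(c,contour(max(blobs(bar),key=lambda b:b[1][4])[2]),57.5)),np.nanmedian(z[bar]))
h=hsv(p); blue=near&(h[...,0]>100)&(h[...,0]<128)&(h[...,1]>120)&(abs(z-28.5)<4)
print("disc",cv2.minEnclosingCircle(P[blue][:,:2].astype(np.float32)))
print(env.state()['joints'].round(2)); togo([*r[0],42],r[2]-90)
E
python3 lid.py
```

```text
time_s: 35.5
tcp_pos: [513.5, -148.1, 300.7]
ee_rot: [0.001, 0.64, 0.769, -0.0]
contact_force: [0.1, 1.9, 0.8]
grip_width: 85.7
grasp_force: 0.0
time_s: 36.38
tcp_pos: [453.1, -306.2, 181.9]
ee_rot: [0.001, 0.337, 0.942, -0.0]
contact_force: [0.7, 0.3, 0.4]
grip_width: 85.4
grasp_force: 0.0
bar (array([ 451.3, -310.2]), (21.7, 74.5), 141.1) (array([ 450.8, -309.8]), (21.4, 74.1), 141.0) 56.61784018433019
disc ((451.99383544921875, -310.8646240234375), 88.41987609863281)
[ 0.05  0.36  0.54  1.95 -0.24  0.89  1.59]
shift [-7.000e-04 -2.250e-02  7.027e-01] mm [-1.000e-01 -4.500e+00  1.405e+02] tool y at 50.6 turn z deg -0.48 frac -0.0027
```

View pics/lid.png

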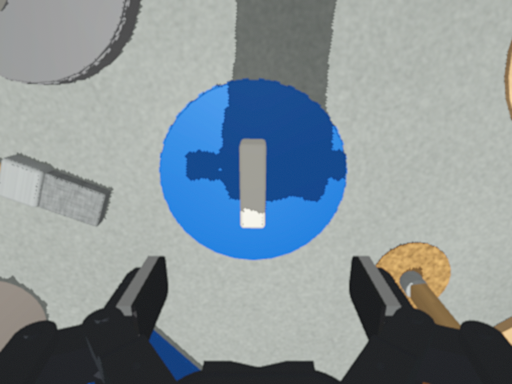

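The blue lid's bar is centred at px (253,183), matching the top view. I'll grip and lift it.

```bash
python3 -m crank '[[100,[0,-0.022,0.2],[0,0,-0.003]],[100,[0,-0.022,0.4],[0,0,-0.003]],[100,[0,-0.022,0.55],[0,0,-0.003]],[100,[0,-0.022,0.65],[0,0,-0.003]],[100,[0,-0.022,0.69],[0,0,-0.003]],[100,[0,-0.022,0.702],[0,0,-0.003]],[0,[0,-0.022,0.702],[0,0,-0.003]],[0,[0,-0.022,0.702],[0,0,-0.003]],[0,[0,-0.022,0.702],[0,0,-0.003]],[0,[0,-0.022,0.702],[0,0,-0.003]],[0,[0,-0.022,0.702],[0,0,-0.003]],[0,[0,-0.022,0.702],[0,0,-0.003]],[0,[0,-0.022,0.702],[0,0,-0.003]]]' 70; python3 -m crank '[[0,[0,0,-0.1],[0,0,0]],[0,[0,0,-0.3],[0,0,0]],[0,[0,0,-0.6],[0,0,0]],[0,[0,0,-0.75],[0,0,0]],[0,[0,0,-0.75],[0,0,0]]]'; python3 -c "
from h import *
togo([580.4,22.6,192],-40)"
```

```text
time_s: 38.05
tcp_pos: [448.9, -310.0, 40.3]
ee_rot: [0.0, 0.333, 0.943, 0.0]
contact_force: [-1.5, 0.1, 5.6]
grip_width: 20.5
grasp_force: 69.6
time_s: 38.67
tcp_pos: [449.6, -310.4, 191.7]
ee_rot: [0.002, 0.333, 0.943, 0.0]
contact_force: [0.3, 0.4, -3.4]
grip_width: 21.2
grasp_force: 68.9
shift [ 5.3700e-01  1.7061e+00 -1.2000e-03] mm [ 1.074e+02  3.412e+02 -2.000e-01] tool y at 51.1 turn z deg -88.91 frac -0.494
```

```bash
python3 -m crank '[[0,[0.08,0.25,0],[0,0,0]],[0,[0.16,0.5,0],[0,0,0]],[0,[0.24,0.75,0],[0,0,0]],[0,[0.3,0.95,0],[0,0,0]],[0,[0.3,0.95,0],[0,0,0]]]' && python3 -m crank '[[0,[0.08,0.25,0],[0,0,0.05]],[0,[0.16,0.5,0],[0,0,0.1]],[0,[0.24,0.75,0],[0,0,0.16]],[0,[0.24,0.75,0],[0,0,0.22]],[0,[0.24,0.75,0],[0,0,0.28]],[0,[0.24,0.75,0],[0,0,0.34]],[0,[0.24,0.75,0],[0,0,0.4]],[0,[0.24,0.75,0],[0,0,0.46]],[0,[0.24,0.75,0],[0,0,0.506]],[0,[0.24,0.75,0],[0,0,0.506]],[0,[0.24,0.75,0],[0,0,0.506]],[0,[0.24,0.75,0],[0,0,0.506]]]'; cat > held.py <<'E'
from h import *
T=pose(); p,d,c=look("wrist"); cv2.imwrite("pics/held.png",p[:,:,::-1])
P=cloud(c,d); Q=(P-T[:3,3])@T[:3,:3]  # tool frame
h=hsv(p); blue=(h[...,0]>98)&(h[...,0]<130)&(h[...,1]>110)&(np.hypot(Q[...,0],Q[...,1])<100)&(Q[...,2]<35)
q=Q[blue]; print(blue.sum(),"z plate",np.nanpercentile(q[:,2],[5,50,95]).round(1))
k=q[np.abs(q[:,2]-np.median(q[:,2]))<3][:,:2]; hull=cv2.convexHull(k.astype(np.float32))[:,0]; hull=hull[np.hypot(*hull.T)>80]
A=np.c_[hull,np.ones(len(hull))]; s=np.linalg.lstsq(A,(hull**2).sum(1),rcond=None)[0]; print("disc in tool",(s[:2]/2).round(2),np.sqrt(s[2]+(s[:2]**2).sum()/4).round(2),len(hull),"x",hull[:,0].min(),hull[:,0].max(),"y",hull[:,1].min(),hull[:,1].max())
print(env.state()['joints'].round(2)); togo([580.4,22.6,192],-40)
E
python3 held.py
```

```text
time_s: 39.3
tcp_pos: [521.5, -119.5, 187.6]
ee_rot: [-0.002, 0.33, 0.944, 0.0]
contact_force: [-0.8, -0.2, -2.1]
grip_width: 20.5
grasp_force: 69.1
time_s: 40.8
tcp_pos: [578.0, 22.3, 189.5]
ee_rot: [-0.0, 0.906, 0.423, -0.0]
contact_force: [-0.2, -0.2, -2.2]
grip_width: 20.7
grasp_force: 69.3
55116 z plate [10.4 11.5 12.6]
disc in tool [-1.66  0.05] 86.73 51 x -72.78708 84.49427 y -86.88291 86.90662
[-0.77  0.49  0.84  1.88 -0.44  0.97 -0.43]
shift [ 0.0083  0.0083 -0.012 ] mm [ 1.7  1.7 -2.4] tool y at -39.9 turn z deg 0.06 frac 0.0003
```

View pics/held.png

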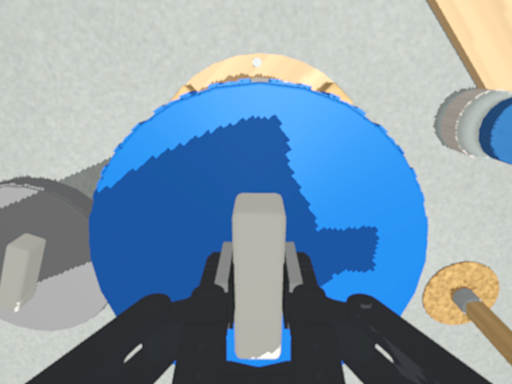

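Lid is held level with its centre about 1.7 mm back along tool x, and the neck is just below. I'll align and lower it slowly.

```bash
python3 -c "
from h import *
togo([581.6,24.0,150],-40)"; python3 -m crank '[[0,[0.016,0.007,0.05],[0,0,0]],[0,[0.016,0.007,0.12],[0,0,0]],[0,[0.016,0.007,0.198],[0,0,0]],[0,[0.016,0.007,0.198],[0,0,0]],[0,[0.016,0.007,0.198],[0,0,0]],[0,[0.016,0.007,0.198],[0,0,0]]]';python3 -c "
from h import *
togo([581.6,24.0,132],-40)"
```

```text
shift [0.0175 0.0084 0.198 ] mm [ 3.5  1.7 39.6] tool y at -39.9 turn z deg 0.06 frac 0.0003
time_s: 41.6
tcp_pos: [581.7, 24.1, 150.6]
ee_rot: [0.0, 0.906, 0.423, 0.0]
contact_force: [0.1, -0.4, -1.9]
grip_width: 20.9
grasp_force: 69.3
shift [-0.0007  0.      0.0929] mm [-0.1  0.  18.6] tool y at -40.0 turn z deg -0.0 frac -0.0
```

```bash
python3 -m crank '[[0,[0,0,0.02],[0,0,0]],[0,[0,0,0.035],[0,0,0]],[0,[0,0,0.045],[0,0,0]],[0,[0,0,0.055],[0,0,0]],[0,[0,0,0.06],[0,0,0]],[0,[0,0,0.06],[0,0,0]]]';  python3 -m crank '[[0,[0,0,0.005],[0,0,0]],[0,[0,0,0.01],[0,0,0]],[0,[0,0,0.015],[0,0,0]],[0,[0,0,0.02],[0,0,0]],[0,[0,0,0.02],[0,0,0]]]'; python3 -c "
from h import *
print(env.state()['wrist_torque'])"
```

```text
time_s: 42.35
tcp_pos: [581.3, 24.2, 138.1]
ee_rot: [0.0, 0.906, 0.423, -0.0]
contact_force: [-0.1, 0.0, -1.9]
grip_width: 20.6
grasp_force: 69.3
time_s: 42.98
tcp_pos: [581.2, 24.2, 134.0]
ee_rot: [-0.0, 0.906, 0.423, -0.0]
contact_force: [-0.8, -0.9, -2.0]
grip_width: 21.1
grasp_force: 69.3
[ 0.04458507 -0.00795993  0.01467513]
```

It is over the neck. I'll continue until contact.

```bash
python3 -m crank '[[0,[0,0,0.005],[0,0,0]],[0,[0,0,0.01],[0,0,0]],[0,[0,0,0.01],[0,0,0]]]'; python3 -m crank '[[0,[0,0,0.005],[0,0,0]],[0,[0,0,0.01],[0,0,0]],[0,[0,0,0.01],[0,0,0]]]'; python3 -m crank '[[0,[0,0,0.005],[0,0,0]],[0,[0,0,0.01],[0,0,0]],[0,[0,0,0.01],[0,0,0]]]'
```

```text
time_s: 43.35
tcp_pos: [581.2, 24.2, 132.0]
ee_rot: [-0.0, 0.906, 0.423, -0.0]
contact_force: [0.2, -0.6, -2.8]
grip_width: 20.8
grasp_force: 69.3
time_s: 43.72
tcp_pos: [581.2, 24.2, 130.0]
ee_rot: [-0.0, 0.906, 0.423, -0.0]
contact_force: [0.1, -0.0, -2.9]
grip_width: 20.6
grasp_force: 69.3
time_s: 44.1
tcp_pos: [581.4, 24.2, 128.7]
ee_rot: [-0.0, 0.906, 0.423, 0.0]
contact_force: [-3.3, 0.2, 3.9]
grip_width: 20.6
grasp_force: 70.4
```

Contact at TCP 128.7 means the lid is resting on the ridges at about 87.5 mm. I'll loosen the fingers to 24 mm so the lid rides freely, raise 8 mm, then turn backward in stages, watching the plate height.

```bash
cat > ht.py <<'E'
from h import *
T=pose(); p,d,c=look("wrist"); P=cloud(c,d); Q=(P-T[:3,3])@T[:3,:3]
h=hsv(p); b=(h[...,0]>98)&(h[...,0]<130)&(h[...,1]>110)&(np.hypot(Q[...,0],Q[...,1])<95)&(P[...,2]>70)&(P[...,2]<140)
q=P[b]; A=np.c_[q[:,:2]-[580.4,22.6],np.ones(len(q))]; k=np.linalg.lstsq(A,q[:,2],rcond=None)[0]
bar=(P[...,2]>k[2]+20)&(P[...,2]<k[2]+34)&(np.hypot(P[...,0]-580,P[...,1]-23)<50)&(h[...,1]<60)&(h[...,2]>110)
r=rect(P[bar]) if bar.sum()>30 else None
s=env.state(); print("LID origin z",(k[2]-29.5).round(2),"tilt mm/100",(k[:2]*100).round(2),"TCP z",T[2,3].round(1),"tool x",np.degrees(np.arctan2(T[1,0],T[0,0])).round(1),"bar",r,"torque",s["wrist_torque"].round(2),"F",s["contact_force"].round(1),"j7",s["joints"][6].round(2))
E
python3 -m crank '[[28,[0,0,-0.005],[0,0,0]],[28,[0,0,-0.005],[0,0,0]],[28,[0,0,-0.02],[0,0,0]],[28,[0,0,-0.04],[0,0,0]],[28,[0,0,-0.04],[0,0,0]]]'; python3 ht.py
python3 -m crank '[[28,[0,0,0],[0,0,-0.03]],[28,[0,0,0],[0,0,-0.06]],[28,[0,0,0],[0,0,-0.09]],[28,[0,0,0],[0,0,-0.12]],[28,[0,0,0],[0,0,-0.15]],[28,[0,0,0],[0,0,-0.15]]]'; python3 ht.py
```

```text
time_s: 44.72
tcp_pos: [581.6, 24.2, 136.5]
ee_rot: [0.0, 0.906, 0.423, 0.0]
contact_force: [-0.9, -0.1, -0.5]
grip_width: 23.9
grasp_force: 0.0
LID origin z 87.8 tilt mm/100 [-0.11 -0.18] TCP z 136.5 tool x 50.0 bar (array([578.9,  24.3]), (76.6, 36.9), 40.3) torque [-0.04  0.02  0.03] F [ 0.3  0.1 -0.6] j7 -0.38
time_s: 45.52
tcp_pos: [582.4, 23.9, 137.2]
ee_rot: [0.001, 0.783, 0.622, 0.001]
contact_force: [-0.1, 0.3, 7.0]
grip_width: 24.2
grasp_force: 7.0
LID origin z 85.82 tilt mm/100 [-0.07 -0.33] TCP z 137.2 tool x 77.0 bar (array([579.5,  23.1]), (77.3, 36.0), 63.5) torque [-0.01  0.13 -0.19] F [0.3 0.3 6.3] j7 0.0
```

```bash
python3 -m crank '[[34,[0,0,0],[0,0,0]],[34,[0,0,0],[0,0,0]],[34,[0,0,0],[0,0,0]]]'; python3 ht.py; python3 - <<'E'
from h import *
p,d,c=look("scene"); cv2.imwrite("pics/s9.png",cv2.resize(p[150:290,170:310,::-1],None,fx=4,fy=4))
E
```

```text
time_s: 45.95
tcp_pos: [581.0, 24.2, 135.8]
ee_rot: [-0.0, 0.783, 0.623, -0.0]
contact_force: [0.0, -0.9, 0.6]
grip_width: 29.0
grasp_force: 0.0
LID origin z 85.87 tilt mm/100 [-0.08 -0.36] TCP z 135.8 tool x 77.0 bar (array([578.2,  24.2]), (77.0, 40.9), 61.6) torque [ 0.01 -0.    0.03] F [-0.3  0.3  0.2] j7 0.0
```

View pics/s9.png

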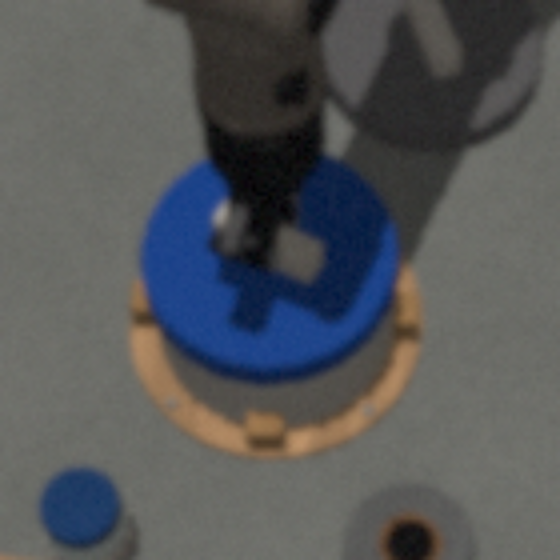

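The lid is seated level on the neck with the fingers around the bar (px 290,250). It stands at 85.9 mm, so I'll continue backward.

```bash
python3 -m crank '[[29,[0,0,0],[0,0,-0.03]],[29,[0,0,0],[0,0,-0.06]],[29,[0,0,0],[0,0,-0.09]],[29,[0,0,0],[0,0,-0.12]],[29,[0,0,0],[0,0,-0.12]]]'; python3 ht.py; python3 -m crank '[[29,[0,0,0],[0,0,-0.03]],[29,[0,0,0],[0,0,-0.06]],[29,[0,0,0],[0,0,-0.09]],[29,[0,0,0],[0,0,-0.12]],[29,[0,0,0],[0,0,-0.12]]]'; python3 ht.py
```

```text
time_s: 46.68
tcp_pos: [581.9, 24.1, 137.3]
ee_rot: [0.0, 0.652, 0.758, 0.001]
contact_force: [-2.9, 0.4, 9.5]
grip_width: 25.0
grasp_force: 14.2
LID origin z 87.33 tilt mm/100 [-0.01 -0.38] TCP z 137.3 tool x 98.6 bar (array([579. ,  22.6]), (77.2, 36.4), 82.0) torque [ 0.06  0.53 -0.43] F [-2.7  0.7  9.6] j7 0.32
time_s: 47.35
tcp_pos: [581.4, 24.3, 138.7]
ee_rot: [-0.001, 0.5, 0.866, 0.002]
contact_force: [-10.0, 1.5, 23.4]
grip_width: 25.1
grasp_force: 37.0
LID origin z 88.88 tilt mm/100 [ 0.07 -0.34] TCP z 138.7 tool x 120.0 bar (array([578.7,  22. ]), (35.9, 77.5), 100.7) torque [ 0.36  2.03 -1.24] F [-10.    1.7  24.2] j7 0.63
```

Rising along the ridge as expected, but the fingers drag on the bar. I'll loosen to relieve this, then continue with the tool following upward.

```bash
python3 -m crank '[[36,[0,0,0],[0,0,0]],[36,[0,0,0],[0,0,0]],[36,[0,0,-0.012],[0,0,0]]]'; python3 -m crank '[[31,[0,0,-0.002],[0,0,-0.03]],[31,[0,0,-0.004],[0,0,-0.06]],[31,[0,0,-0.006],[0,0,-0.09]],[31,[0,0,-0.008],[0,0,-0.12]],[36,[0,0,-0.008],[0,0,-0.12]],[36,[0,0,-0.008],[0,0,-0.12]]]'; python3 ht.py;  python3 -m crank '[[31,[0,0,-0.002],[0,0,-0.03]],[31,[0,0,-0.004],[0,0,-0.06]],[31,[0,0,-0.006],[0,0,-0.09]],[31,[0,0,-0.008],[0,0,-0.12]],[36,[0,0,-0.008],[0,0,-0.12]],[36,[0,0,-0.008],[0,0,-0.12]]]'; python3 ht.py
```

```text
time_s: 47.78
tcp_pos: [581.0, 24.3, 138.1]
ee_rot: [-0.0, 0.498, 0.867, -0.0]
contact_force: [0.2, 0.5, 1.3]
grip_width: 30.6
grasp_force: 0.0
time_s: 48.52
tcp_pos: [581.4, 24.2, 140.0]
ee_rot: [0.0, 0.328, 0.945, -0.0]
contact_force: [0.6, -0.5, -0.0]
grip_width: 30.5
grasp_force: 0.0
LID origin z 90.64 tilt mm/100 [ 0.2  -0.29] TCP z 140.0 tool x 141.7 bar (array([578.6,  21.1]), (40.1, 77.3), 117.9) torque [ 0.03 -0.03  0.03] F [-0.5 -0.3  0.1] j7 0.95
time_s: 49.32
tcp_pos: [581.5, 24.3, 141.7]
ee_rot: [0.0, 0.145, 0.989, 0.0]
contact_force: [0.0, 0.2, -0.2]
grip_width: 30.8
grasp_force: 0.0
LID origin z 83.02 tilt mm/100 [ 0.24 -0.17] TCP z 141.7 tool x 163.3 bar (array([579. ,  21.2]), (39.8, 76.7), 139.0) torque [ 0.04  0.01 -0.  ] F [ 0.1 -0.2  0.2] j7 1.27
```

The lid dropped to 83.0 mm, which is the thread start. Next I lower the fingers on the bar and turn forward, following down.

```bash
python3 -m crank '[[36,[0,0,0.03],[0,0,0.04]],[36,[0,0,0.06],[0,0,0.07]],[36,[0,0,0.082],[0,0,0.07]],[36,[0,0,0.082],[0,0,0.07]],[31,[0,0,0.082],[0,0,0.07]],[31,[0,0,0.082],[0,0,0.07]]]'; python3 ht.py;  python3 -m crank '[[31,[0,0,0],[0,0,0.05]],[31,[0,0,0],[0,0,0.1]],[31,[0,0,0.004],[0,0,0.15]],[31,[0,0,0.008],[0,0,0.2]],[36,[0,0,0.008],[0,0,0.2]],[36,[0,0,0.008],[0,0,0.2]]]'; python3 ht.py
```

```text
time_s: 50.12
tcp_pos: [581.5, 24.1, 125.6]
ee_rot: [0.0, 0.252, 0.968, 0.0]
contact_force: [0.6, 0.5, -0.3]
grip_width: 26.6
grasp_force: 0.0
LID origin z 83.09 tilt mm/100 [ 0.33 -0.24] TCP z 125.6 tool x 150.8 bar (array([580.2,  22.6]), (38.7, 77.0), 137.4) torque [ 0.07  0.03 -0.02] F [0.  0.1 1. ] j7 1.09
time_s: 50.92
tcp_pos: [581.3, 24.5, 123.8]
ee_rot: [0.0, 0.537, 0.843, 0.0]
contact_force: [-1.4, -0.6, -0.1]
grip_width: 30.7
grasp_force: 0.0
LID origin z 80.91 tilt mm/100 [ 0.28 -0.41] TCP z 123.8 tool x 115.0 bar (array([584.2,  27.3]), (41.6, 76.3), 133.5) torque [-0.02  0.04 -0.05] F [0.4 0.4 0. ] j7 0.57
```

Screwing down (80.9 mm). Continuing.

```bash
python3 -m crank '[[31,[0,0,0.003],[0,0,0.05]],[31,[0,0,0.007],[0,0,0.1]],[31,[0,0,0.011],[0,0,0.15]],[31,[0,0,0.014],[0,0,0.2]],[36,[0,0,0.014],[0,0,0.2]],[36,[0,0,0.014],[0,0,0.2]]]'; python3 ht.py; python3 -m crank '[[31,[0,0,0.003],[0,0,0.05]],[31,[0,0,0.007],[0,0,0.1]],[31,[0,0,0.009],[0,0,0.13]],[31,[0,0,0.01],[0,0,0.15]],[36,[0,0,0.01],[0,0,0.15]],[36,[0,0,0.01],[0,0,0.15]]]'; python3 ht.py
```

```text
time_s: 51.72
tcp_pos: [581.3, 24.4, 120.9]
ee_rot: [-0.0, 0.771, 0.636, 0.0]
contact_force: [0.3, -0.9, 0.6]
grip_width: 30.7
grasp_force: 0.0
LID origin z 77.96 tilt mm/100 [ 0.07 -0.49] TCP z 120.9 tool x 79.0 bar (array([585.6,  24.6]), (41.5, 77.3), 98.9) torque [0.01 0.02 0.01] F [ 0.2 -1.2  0.7] j7 0.05
time_s: 52.52
tcp_pos: [581.3, 24.2, 118.9]
ee_rot: [-0.0, 0.899, 0.438, 0.0]
contact_force: [0.3, 0.3, -0.2]
grip_width: 30.8
grasp_force: 0.0
LID origin z 75.83 tilt mm/100 [-0.1  -0.41] TCP z 118.9 tool x 51.9 bar (array([585.3,  23. ]), (77.3, 41.2), 73.1) torque [ 0.06 -0.02 -0.01] F [-0.1  0.3 -0.4] j7 -0.33
```

```bash
python3 -m crank '[[31,[0,0,0.001],[0,0,0.02]],[31,[0,0,0.001],[0,0,0.035]],[31,[0,0,0.001],[0,0,0.05]],[31,[0,0,0.001],[0,0,0.05]]]'; python3 ht.py;  python3 -m crank '[[31,[0,0,0],[0,0,0.02]],[31,[0,0,0],[0,0,0.04]],[31,[0,0,0],[0,0,0.04]]]'; python3 ht.py
```

```text
time_s: 53.08
tcp_pos: [581.1, 24.2, 118.6]
ee_rot: [-0.0, 0.931, 0.366, -0.0]
contact_force: [0.2, -0.4, -0.6]
grip_width: 26.2
grasp_force: 0.3
LID origin z 75.03 tilt mm/100 [-0.09 -0.3 ] TCP z 118.6 tool x 42.9 bar (array([584.3,  22.5]), (77.4, 37.8), 61.7) torque [0.03 0.08 0.  ] F [-0.9 -0.1 -0.9] j7 -0.46
time_s: 53.5
tcp_pos: [580.9, 23.7, 118.7]
ee_rot: [0.001, 0.951, 0.308, -0.001]
contact_force: [-1.3, -2.5, 0.6]
grip_width: 26.7
grasp_force: 39.1
LID origin z 74.82 tilt mm/100 [-0.15 -0.22] TCP z 118.7 tool x 35.9 bar (array([583.9,  21.5]), (77.0, 38.7), 60.7) torque [-0.53  0.35  1.55] F [-1.5 -3.5  0.8] j7 -0.55
```

Firm stop: torque rose to 1.55 Nm and the lid is no longer going down. I'll release, retreat and check.

```bash
python3 -m crank '[[36,[0,0,0],[0,0,0.02]],[60,[0,0,0],[0,0,0]],[60,[0,0,0],[0,0,0]],[60,[0,0,-0.1],[0,0,0]],[60,[0,0,-0.3],[0,0,0]],[60,[0,0,-0.55],[0,0,0]],[60,[0,0,-0.8],[0,0,0]],[60,[-0.3,0,-0.9],[0,0,0]],[60,[-0.3,0,-0.9],[0,0,0]],[60,[-0.3,0,-0.9],[0,0,0]]]'; python3 ht.py; python3 - <<'E'
from h import *
p,d,c=look("scene"); cv2.imwrite("pics/s10.png",cv2.resize(p[:,:,::-1],None,fx=1.5,fy=1.5))
E
```

```text
time_s: 54.8
tcp_pos: [532.6, -10.5, 299.6]
ee_rot: [-0.001, 0.952, 0.305, 0.001]
contact_force: [0.5, -0.0, 0.0]
grip_width: 51.1
grasp_force: 0.0
LID origin z 74.7 tilt mm/100 [0.1  0.04] TCP z 299.6 tool x 35.6 bar (array([580.3,  22.1]), (76.0, 21.7), 51.7) torque [ 0.03 -0.03  0.  ] F [0.2 0.3 0.5] j7 -0.73
```

View pics/s10.png

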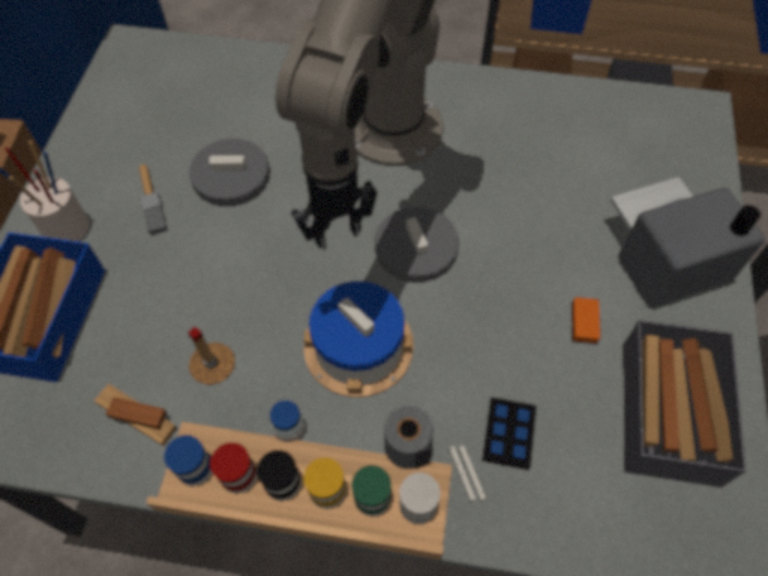

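The lid is home and level on the tub (px 356,325) and the stirrer stands on its mat (205,350). No houses are left on the bench and the bystanders are unmoved. Handing in.

```bash
python3 -c "
from bench import env
print(env.finish_job())"
```

```text
the job is handed in; nothing more can be done
None
```

The job is handed in: beads stirred three full turns, stirrer upright on its mat, both houses in the tub, and the blue lid screwed to its firm stop at home height.

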